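# Set and lock the airbrush pressure

## Robot

A 7-joint arm with a two-finger parallel gripper is mounted at the origin on the work surface. World frame = base frame: x ahead of the robot, y to its left, z up, the work surface at z = 0. Lengths are in mm, angles in degrees, forces in N, time in s.
With the tool pointing down it reaches from about 400 to 750 mm from the base axis. Payload 19.5 kg.
Tool frame: the origin (TCP) lies on the centre line of the jaws, within the pads' length; the fingertips stand 25 mm ahead of it and the grasp point (between the pads) lies 6 mm ahead of it (tip_reach is the distance from the TCP to the fingertips, in mm); z points along the fingers, y is the direction in which the jaws open and shut (so a half turn about z gives the same grasp; the last joint's range is limited). The gripper opens to 85 mm and grips with 20 to 120 N. Pads are 22 mm wide; open, the fingers measure 114 mm over their backs; the gripper's body (76 mm by 85 mm) begins 54 mm behind the grasp point. The pads swing forward as they close: fully open they stand 13 mm farther back than shut.
Start: joints at [61.61, 40.479, -1.581, 85.061, 1.261, 54.483, -4.326], TCP at [252.061, -516.782, 256.268] pointing down, gripper open.
Joint ranges: [-155.06, 155.06], [-18.47, 123.98], [-90, 86.84], [0, 140.48], [-83.41, 263.41], [0, 116], [-161.91, 161.91]. Speed limits (degrees/s): [108.29, 108.29, 147.25, 147.25, 172.46, 172.46, 172.46].

## Interface

Orientations are given as [roll, pitch, yaw] about the fixed x, y, z axes, in that order (R = Rz(yaw) Ry(pitch) Rx(roll)).
In Python, from plant import * gives the robot as it stands. The module is installed in compiled form; this text tells all that it offers.
- The arm moves only by the shell command python3 -m crank 'ROWS'. ROWS is JSON, a list of rows, each a list of 3 entries, a list of its own where there are three numbers: the shift along the tool's x, y, z in m, then the turn about the tool's z in degrees, then the closure in counts, from 0 (fully open) to 255 (shut). In form: [[[dx, dy, dz], yaw, gripper], ...]. A call has 1 to 5 rows; each row shifts and turns the pose as measured when the row begins, along the tool's axes as they then stand; what a row does not reach is not made up. A row lasts 1/12 s, in which the tool goes at most 41.7 mm and 7.16 degrees, less where a joint would pass 70% of its speed; a pose out of reach is approached as far as the arm can. A call with a gripper value outside its range is refused whole. The fingers move at their own pace and stop on an object; the grip force is fixed at half the most. Time passes only in rows, so rows that do not move let the fingers close. It gives the time, the measured TCP pose, the force and the opening at its end, in the units of the state.
- state(): the state, without advancing time (a new reading comes with each control period).
- get_image(name): name is "scene" or "top" or "wrist"; returns the picture (384x512x3 uint8, red, green, blue); there is no depth.
- calibration(name): a dict with "intrinsics" (3x3 intrinsics, pixels), "k1" (the pictures are not rectified: a ray, as slopes to the right and down, at radius r is drawn at 1 + k1 r^2 times it, then the intrinsics apply), "camera_from_world" (4x4, takes a point from world to camera coordinates). Camera axes: x right, y up, looking along -z (the intrinsics and any distortion apply to the point x, -y, -z); pixel columns grow to the right and rows downward; lengths in mm; the calibration is good to about 2 mm. A picture is of the moment at which its call begins: read the wrist's pose just before it. calibration takes no time and is no camera call; for the wrist camera it gives the pose at the moment of the call.
- hand_in(): hands the job in, once; it reports no verdict.
The state is a dict: "t": time; "joints": joint angles; "joint_vel": joint speeds; "joint_efforts": joint torques, N m; "tool_pos": TCP position; "eef_rot": TCP orientation; "force": force on the tool from outside, world axes, zero at the start; "torque": the same for the moment, N m; "finger_gap": finger opening in mm.
Only numpy, scipy, OpenCV 4.12 (cv2) and the standard library are available. Lean on these libraries where they do the work, as an engineer would, in place of code of your own. Each camera call takes 0.05 s, during which the arm holds its last target. There are 200 camera calls.

## Task

On the airbrush air station, turn the adjusting knob until the gauge needle stands on the marker tab at the gauge's rim. Then, without losing that setting, run the hexagonal jam nut under the knob down the screw until it is hard against the regulator's neck, so that the setting is locked. Leave the jug and the mug where they are.

Things in the scene. Friction and masses are not known exactly. Their poses are not given: they have to be found in the camera images.
- air_station: Fixed grey cabinet, 260 mm deep (x), 320 wide (y), 182 high at the back, 70 at the front lip. Origin: centre of its underside. Its front faces its own -x. Its aluminium face slopes 27 degrees: the outward normal in this frame is (-0.454, 0, 0.891). Regulator on the right half (-y), round gauge on the left. A moisture trap on the left wall reaches to y = 212 mm, 171 mm high.
- neck_end (a point): Centre of the end face of the regulator's fixed neck, 60 mm off the sloping face. The regulator's axis runs through it along the face's outward normal; neck, jam nut, screw and knob all lie on this axis. The steel neck is 44 mm across for 26 mm below this face, then a cone widens to 72 mm across at 36 mm below, on a flange 96 mm across. The point's frame is the station's, not tilted.
- set_knob (a joint): Turn of the adjusting knob in rad; grows clockwise as seen looking at the face (more pressure). Stiff, about 0.08 N m, stays where left. Its thread takes it 8 mm nearer the face per clockwise turn. Range -1.2 to 2.6.
- knob_mid (a point): Middle of the knob's grip, on the regulator's axis: a black bar 44 mm long (this frame's x), 16 thick (y), 26 high (z = the face's outward normal). The frame turns with the knob. The bar reaches 13 mm out and 13 mm in from here; a 34 mm wide collar under it ends 18 mm in. This point is 49 mm beyond neck_end at joint 0.
- jam_nut (a joint): Turn of the jam nut in rad: 0 = hard against the end face of the regulator's neck (a solid stop), larger = backed off. Clockwise, seen looking at the face, runs it down: 8 mm per turn. Stiff, about 0.08 N m, stays where left. It starts 2.2 to 4.0 rad backed off.
- nut_mid (a point): Centre of the brass hexagonal jam nut on the screw under the knob: 58 mm across flats, 67 across corners, 20 thick along z (the face's outward normal). x points at the middle of a flat. The frame turns with the nut. 10 mm beyond neck_end when hard against the neck. The knob above it is narrower (47 mm at most), so open fingers pass on both sides of it to the nut's flats.
- gauge_mid (a point): Centre of the gauge's glass, 156 mm to the left of the regulator's axis. The gauge is 116 mm across and stands 22 mm proud of the face; white dial with black strokes every 10 degrees. The point's frame is the station's, not tilted.
- needle (a joint): Angle of the gauge needle in rad, growing clockwise as seen looking at the gauge. The needle follows the knob one to one: knob and needle values are equal.
- marker (a joint): Angle of the gauge's marker tab in rad, on the same scale as the needle: the needle stands on the marker when both values are equal. It does not move. 0.85 to 1.2 in value; the needle starts 0.6 to 1.45 rad below it.
- needle_tip (a point): Tip of the black needle, 38 mm from the gauge's centre, under the glass. x of this frame points outwards along the needle, z is the outward normal of the face.
- marker_tip (a point): Inner end of the steel marker tab on the gauge's rim, 39 mm from the gauge's centre, x pointing outwards from the centre.
- ink_jug: Loose black plastic jug with a handle and a white cap, 75 x 105 mm, 218 mm tall, origin in the middle of its underside, right of the station; to be left alone.
- mug: Loose white mug, 84 mm across, 95 mm tall, origin in the middle of its underside, left of the station; to be left alone.

How it is judged:
By the outcome, as a careful person would: the job done as asked, in the order asked, and still so for the second after the job is handed in, with the robot touching nothing.
It also fails if it takes over 58 s, if anything falls off the work surface, if the arm or the gripper's body presses on something with over 40 N, if the wrist force passes 120 N, or if a joint passes its speed limit or range.

## Working session

There is one attempt and no reset: what is moved stays moved. The work goes in short steps, Python scripts to look and compute and a shell command to move; the robot and the scene stay as the last step left them, time stands still between calls to the robot, and variables do not carry over. Pictures are saved under pics/ and viewed, about 8 in all and at most 12, crops included, and the job is handed in when it is done.

```bash
mkdir -p pics; python3 - <<'E'
from plant import *
import cv2, numpy as np
s=state(); print(s['t'],s['tool_pos'],s['eef_rot'],s['force'],s['finger_gap'])
for n in ['scene','top']:
    im=get_image(n); cv2.imwrite(f'pics/{n}0.png',im[:,:,::-1])
    c=calibration(n); print(n,np.round(c['intrinsics'],1).tolist(),c['k1'],np.round(c['camera_from_world'],3).tolist())
a=cv2.imread('pics/scene0.png');b=cv2.imread('pics/top0.png')
cv2.imwrite('pics/top0x.png',cv2.resize(b,(800,600),interpolation=cv2.INTER_CUBIC))
cv2.imwrite('pics/scene0x.png',cv2.resize(a,(800,600),interpolation=cv2.INTER_CUBIC))
E
```

```text
0.0 [ 251.97952614 -516.58471364  255.83027959] [-1.79937845e+02  1.53021144e-03  2.60025367e+01] [-0.02514625  0.08706412 -0.05526348] 85.07753584935544
scene [[498.6, 0.0, 251.4], [0.0, 498.6, 186.3], [0.0, 0.0, 1.0]] -0.12124504151399576 [[-0.105, 0.994, -0.004, 32.78], [-0.657, -0.066, 0.751, 288.598], [0.747, 0.082, 0.66, -1681.51], [0.0, 0.0, 0.0, 1.0]]
top [[366.5, 0.0, 253.4], [0.0, 366.5, 190.9], [0.0, 0.0, 1.0]] -0.020680815611337517 [[0.055, -0.998, 0.0, -10.356], [0.972, 0.053, 0.231, -641.647], [-0.23, -0.013, 0.973, -854.317], [0.0, 0.0, 0.0, 1.0]]
```

View pics/top0x.png

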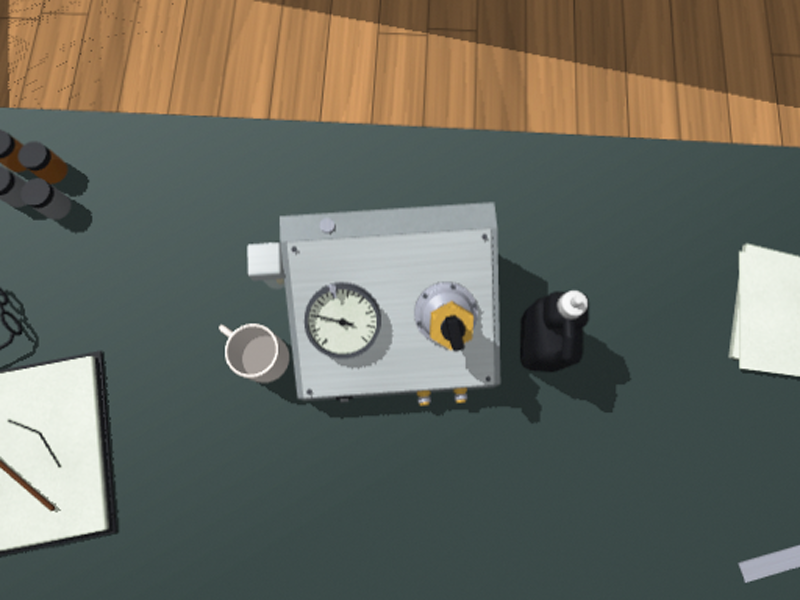

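View pics/scene0x.png

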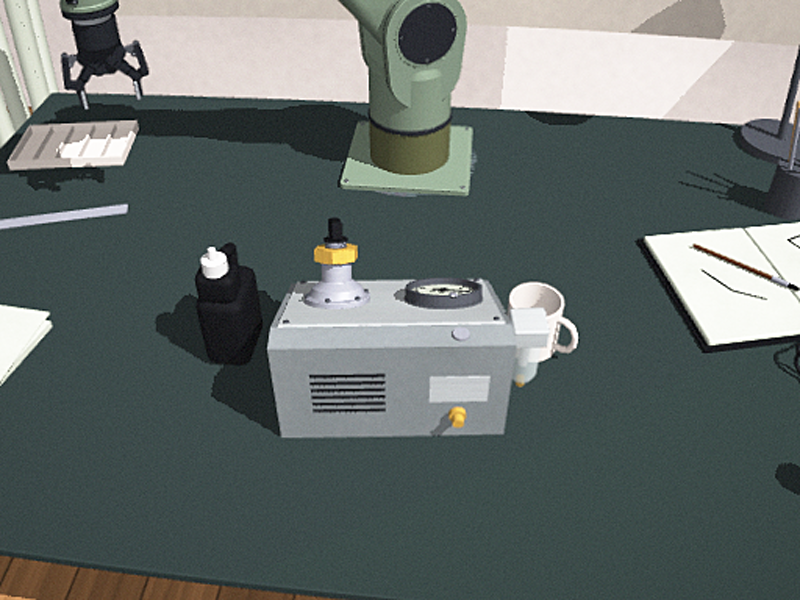

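Top view: the gauge is at about (343,320), the regulator flange at (445,312), the mug to the left at (255,350) and the jug to the right at (555,330). The tool can only translate and turn about the vertical, so I'll grip with it upright. First I'll fit the station pose from its corners in both views.

```bash
cat > h.py <<'E'
import numpy as np, cv2
from plant import *
def proj(c,P):
    P=np.atleast_2d(P); M=np.array(c['camera_from_world']); q=P@M[:3,:3].T+M[:3,3]
    a=np.c_[q[:,0],-q[:,1]]/-q[:,2:3]; a=a*(1+c['k1']*(a**2).sum(1,keepdims=True))
    K=np.array(c['intrinsics']); return a@K[:2,:2].T+K[:2,2]
def ray(c,uv):
    K=np.array(c['intrinsics']); d=(np.array(uv,float)-K[:2,2])/K[0,0]; a=d.copy()
    for _ in range(20): a=d/(1+c['k1']*(a@a))
    M=np.array(c['camera_from_world']); R=M[:3,:3]; v=R.T@np.array([a[0],-a[1],-1]); return -R.T@M[:3,3], v/np.linalg.norm(v)
def st2w(p,P):  # p=(x,y,yawdeg)
    a=np.radians(p[2]); R=np.array([[np.cos(a),-np.sin(a),0],[np.sin(a),np.cos(a),0],[0,0,1]])
    return np.atleast_2d(P)@R.T+np.array([p[0],p[1],0])
N=np.array([-.454,0,.891]); XP=np.array([.891,0,.454])
E
python3 - <<'E'
from h import *
from scipy.optimize import least_squares
T,S=calibration('top'),calibration('scene')
obs=[(T,[130,160,182],(280,217)),(T,[130,-160,182],(495,203)),(T,[-130,-160,70],(499,385)),(T,[-130,160,70],(299,399)),
(S,[130,160,182],(507,347)),(S,[130,-160,182],(271,347)),(S,[130,160,0],(504,434)),(S,[130,-160,0],(281,437))]
def f(p):
    r=[]
    for c,P,uv in obs: r+=list((proj(c,st2w(p,P))[0]-np.array(uv)*.64))
    # gauge glass centre / flange: s along slope from front lip
    for y,h,uv in [(78,22,(343,320))]:
        P=np.array([-130,y,70])+XP*p[3]+N*h; r+=list(proj(T,st2w(p,P))[0]-np.array(uv)*.64)
    return r
s=least_squares(f,[560,0,0,110],loss='soft_l1'); print(s.x.round(2)); print(np.round(f(s.x),1))
p=s.x
for h in [0,60,74,109,122]:
    P=np.array([-130,-78,70])+XP*p[3]+N*h; w=st2w(p,P); print(h,w.round(1),(proj(T,w)/.64).round(),(proj(S,w)/.64).round())
for n,(x0,y0) in {'top':(180,120),'scene':(160,120)}.items():
    im=cv2.imread(f'pics/{n}0.png')[y0:y0+130,x0:x0+150] 
    cv2.imwrite(f'pics/{n}_c.png',cv2.resize(im,None,fx=2.6,fy=2.6,interpolation=cv2.INTER_CUBIC))
a,b=cv2.imread('pics/top0.png')[170:234,185:310],cv2.imread('pics/scene0.png')[130:204,185:310]
cv2.imwrite('pics/c1.png',cv2.resize(np.vstack([a,b[:30+34]]),None,fx=4.6,fy=4.6,interpolation=cv2.INTER_CUBIC))
E
```

```text
[621.43  27.85   6.99 128.37]
[-0.2 -0.4 -0.4 -0.   0.7 -0.3 -1.2 -0.5  4.7 -1.9 -3.6  0.5 -1.6 -0.8
 -0.7 -0.5 -0.8  0.1]
0 [[615.4 -51.5 128.3]] [[445. 309.]] [[336. 302.]]
60 [[588.4 -54.8 181.7]] [[450. 320.]] [[335. 262.]]
74 [[582.1 -55.6 194.2]] [[451. 323.]] [[334. 252.]]
109 [[566.3 -57.5 225.4]] [[454. 330.]] [[334. 228.]]
122 [[560.4 -58.2 237. ]] [[456. 333.]] [[333. 219.]]
```

View pics/c1.png

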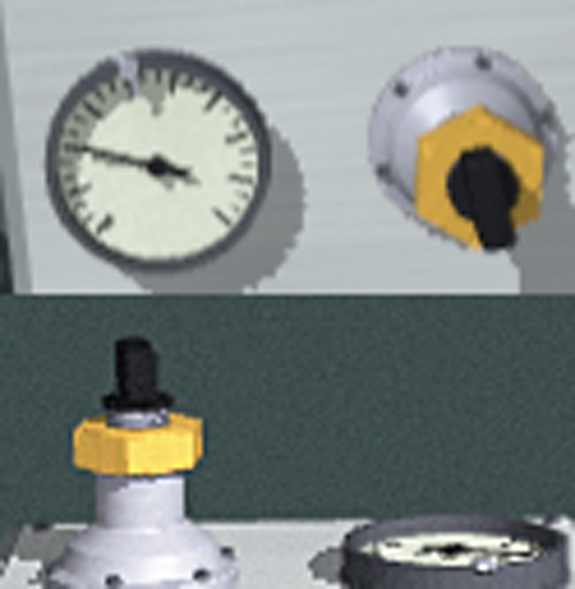

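The pose fit agrees with the knob and nut pixels: station near (621, 28), yaw about 7°. In the enlarged top crop the bar lies roughly along the slope, the nut's flats face ±y, and the needle is about 60° short of the marker. I'll move in for a wrist view.

```bash
python3 -m crank '[[[0,0,-0.04],0,0],[[0,0,-0.04],0,0],[[0.031,-0.0235,-0.01],0,0],[[0.031,-0.0235,-0.01],0,0],[[0.031,-0.0235,-0.01],0,0]]'
python3 -m crank '[[[0.031,-0.0235,0],0,0],[[0.031,-0.0235,0],0,0],[[0.031,-0.0235,0],0,0],[[0.031,-0.0235,0],0,0],[[0.031,-0.0235,0],0,0]]'
python3 -m crank '[[[0.031,-0.0235,0],0,0],[[0.031,-0.0235,0],0,0],[[0.031,-0.0235,0],0,0],[[0.031,-0.0235,0],0,0],[[0.031,-0.0235,0],0,0]]'
python3 -m crank '[[[0,0,0],6.3,0],[[0,0,0],6.3,0],[[0,0,0],6.3,0],[[0,0,0],0,0]]'
python3 - <<'E'
from h import *
s=state();print(s['t'],s['tool_pos'],s['eef_rot'])
c=calibration('wrist');im=get_image('wrist');np.save('pics/w1.npy',im)
cv2.imwrite('pics/w1.png',cv2.resize(im[:,:,::-1],(800,600),interpolation=cv2.INTER_CUBIC))
import pickle;pickle.dump(c,open('pics/w1.pkl','wb'));print(np.linalg.inv(np.array(c['camera_from_world'])).round(3),c['k1'])
E
```

```text
t: 0.52
tool_pos: [301.7, -414.6, 366.7]
eef_rot: [-179.6, 0.2, 25.4]
force: [1.4, -0.5, -0.1]
finger_gap: 85.5
t: 0.93
tool_pos: [393.3, -233.6, 368.8]
eef_rot: [-179.8, 0.1, 25.3]
force: [0.3, -0.3, -0.4]
finger_gap: 85.0
t: 1.35
tool_pos: [485.3, -51.4, 369.0]
eef_rot: [-179.8, 0.1, 25.3]
force: [0.2, -1.4, -0.7]
finger_gap: 85.6
t: 1.68
tool_pos: [487.8, -41.4, 367.5]
eef_rot: [-179.6, 0.3, 6.3]
force: [-0.7, 1.0, -0.7]
finger_gap: 85.7
1.6833 [487.83152607 -41.41860951 367.4540913 ] [-179.63044175    0.29541517    6.33531028]
[[ 1.11000e-01  9.51000e-01  2.89000e-01  5.60765e+02]
 [-9.94000e-01  1.08000e-01  2.60000e-02 -3.41670e+01]
 [-7.00000e-03 -2.90000e-01  9.57000e-01  4.84678e+02]
 [ 0.00000e+00  0.00000e+00  0.00000e+00  1.00000e+00]] -0.035560656487749726
```

View pics/w1.png

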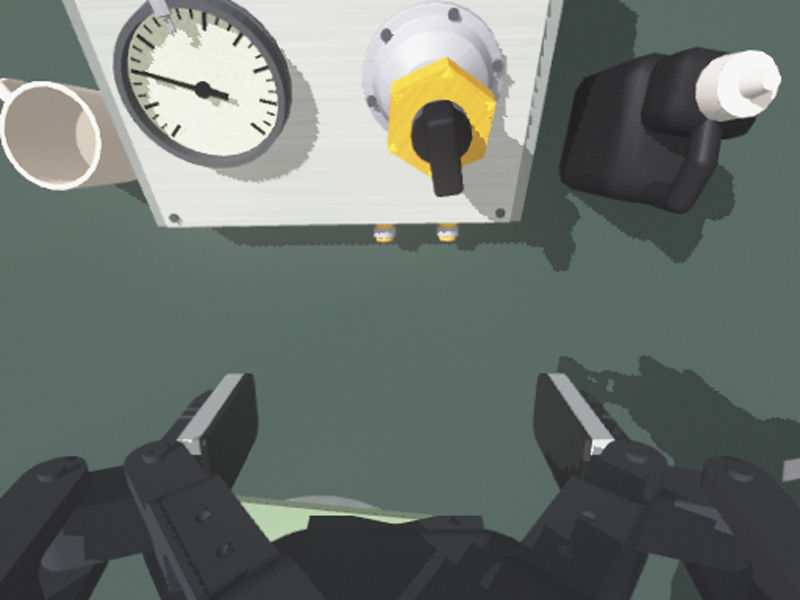

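Wrist view: the gauge hub is at (203,89) with the needle tip at (135,71). The nut's far corner is at (447,58), and the bar runs to about (447,195). I'll enlarge the gauge and the regulator.

```bash
python3 - <<'E'
from h import *
im=np.load('pics/w1.npy')[:,:,::-1]
a=im[0:130,70:190];b=im[0:130,225:345]
cv2.imwrite('pics/w1c.png',cv2.resize(np.hstack([a,b]),None,fx=3.3,fy=3.3*1.2,interpolation=cv2.INTER_CUBIC)[:,:])
E
```

```text
(no output)
```

View pics/w1c.png

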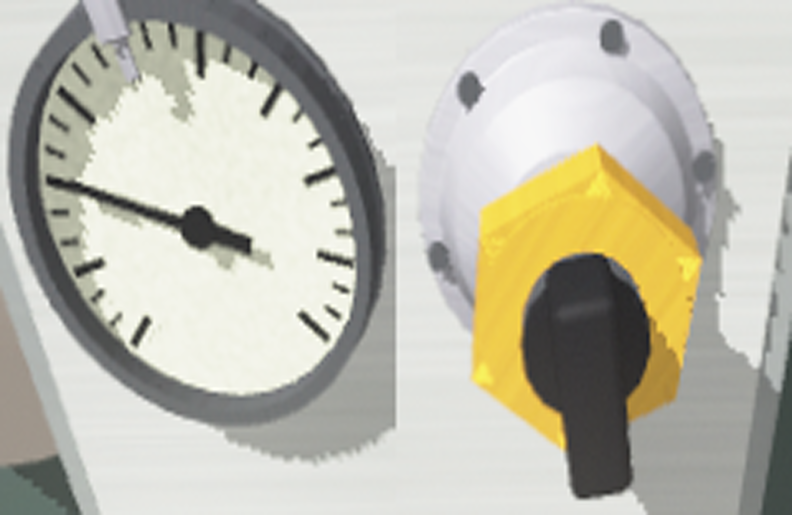

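In the enlarged crop the needle hub is at (199,228), the needle tip at (48,181) and the marker tip at (135,82). The nut's lower corners are at (598,146), (482,208) and (702,255), and its upper corners at (672,400) and (475,378). The bar's top corners are at (572,497), (632,488), (553,310) and (610,302). Next is a joint fit.

```bash
cat > fit.py <<'E'
from h import *
import pickle
from scipy.optimize import least_squares
T,S=calibration('top'),calibration('scene');W=pickle.load(open('pics/w1.pkl','rb'))
D=lambda u,v:np.array([u,v])*.64
G=lambda X,Y:np.array([70+X/3.3,Y/3.96]); K=lambda X,Y:np.array([225+(X-396)/3.3,Y/3.96])
YS=np.array([0,1,0])
def axis(p,h,y=-78): return np.array([-130,y,70])+XP*p[3]+N*h
def pt(p,h,r,a,y=-78): # a deg, ccw from uphill XP seen from outside (YS is +90)
    a=np.radians(a); return st2w(p,axis(p,h,y)+r*(np.cos(a)*XP+np.sin(a)*YS))[0]
# p: x,y,yaw,s, nut mid h, nut corner angle, knob angle, knob mid h
def f(p):
    r=[]
    def add(c,P,uv,w=1): r.extend(w*(proj(c,P)[0]-uv))
    q=lambda P:st2w(p,P)[0]
    for P,uv in [((130,160,182),(280,217)),((130,-160,182),(495,203)),((-130,-160,70),(499,385)),((-130,160,70),(299,399))]: add(T,q(P),D(*uv))
    add(S,q((130,160,0)),D(504,434));add(S,q((130,-160,0)),D(281,437))
    add(W,q((-130,160,70)),D(161,226));add(W,q((-130,-160,70)),D(520,221))
    add(W,pt(p,20,0,0,78),G(199,228)); add(T,pt(p,20,0,0,78),np.array([185+157/4.6,170+165/4.6]))
    for k,uv in [(0,(598,146)),(60,(482,208)),(-60,(702,255))]: add(W,pt(p,p[4]-10,33.5,p[5]+k),K(*uv))
    for k,uv in [(-120,(672,400)),(120,(475,378))]: add(W,pt(p,p[4]+10,33.5,p[5]+k),K(*uv))
    for l,t,uv in [(-22,8,(572,497)),(-22,-8,(632,488)),(22,8,(553,310)),(22,-8,(610,302))]:
        add(W,pt(p,p[7]+13,np.hypot(l,t),p[6]+np.degrees(np.arctan2(t,l))),K(*uv))
    add(S,pt(p,p[4],0,0),np.array([185+138/4.6,130+(445-294)/4.6]))
    return np.array(r)
s=least_squares(f,[621,28,7,128,74,0,0,109],loss='soft_l1');p=s.x
np.save('p.npy',p)
if __name__=='__main__':
    print(p.round(2));print(f(p).round(1))
    for n,h in [('neck',60),('nut',p[4]),('knob',p[7])]: print(n,pt(p,h,0,0).round(1))
    def ang(uv,h):
        o,v=ray(W,uv);c=pt(p,h,0,0,78);R=lambda d:st2w([0,0,p[2]],d)[0]
        t=((c-o)@R(N))/(v@R(N));d=o+t*v-c;return np.degrees(np.arctan2(d@R(YS),d@R(XP))),np.hypot(d@R(YS),d@R(XP))
    for h in (18,20,22): print(h,ang(G(199,228),h),ang(G(48,181),h),ang(G(135,82),h))
E
python3 fit.py
```

```text
[622.11  27.54   7.02 122.35  69.82  -6.95   9.53 102.63]
[-0.1 -0.6 -0.3 -0.3  0.8 -0.6 -1.  -0.7 -1.7 -0.6 -0.8 -0.2 -1.9  0.
  0.2  0.6 -0.4  2.6 -0.   1.   0.5 -0.4  0.7 -0.4 -3.3 -5.1  0.3  1.7
 -1.1  1.  -0.   0.8  0.3  0.2 -1.3 -0.3  2.2 -1.8 -1.1  0.1]
neck [583.8 -55.8 179. ]
nut [579.3 -56.3 187.8]
knob [564.6 -58.1 217. ]
18 (np.float64(-12.43567057469827), np.float64(2.058621209592172)) (np.float64(70.56393071833159), np.float64(46.5949516913578)) (np.float64(12.701840583161637), np.float64(39.28670685740685))
20 (np.float64(-24.574013836805765), np.float64(3.0178981739639377)) (np.float64(69.34389092971062), np.float64(45.79767591233819)) (np.float64(11.314735693103735), np.float64(39.60474249833324))
22 (np.float64(-30.71507094849909), np.float64(4.046420486933157)) (np.float64(68.08121640971044), np.float64(45.021895681769585)) (np.float64(9.950515575300908), np.float64(39.94561308627447))
```

```bash
python3 - <<'E'
s=open('fit.py').read()
s=s.replace(",(-60,(702,255))","").replace("[(-120,(672,400))","[(-60,(702,255)),(-120,(672,400))")
s=s.replace("pt(p,20,0,0,78)","gp(p,18)").replace("c=pt(p,h,0,0,78)","c=gp(p,h)")
s=s.replace("# p:","def gp(p,h): return st2w(p,axis([0,0,0,p[8]],h,p[9]))[0]\n# p:")
s=s.replace("    return np.array(r)","    o=ring(p); r.extend(o)\n    r.extend([3*(p[7]-109),(p[4]-74)*.7,(p[9]-78)*.3]); return np.array(r)")
s=s.replace("def f(p):","""def ring(p):
    # needle tip must be 38 from centre and the marker tip 39
    a=ang(p,G(48,181),18);b=ang(p,G(135,82),18); return [(a[1]-38)*.5,(b[1]-39)*.5]
def ang(p,uv,h):
    o,v=ray(W,uv);c=gp(p,h);R=lambda d:st2w([0,0,p[2]],d)[0]
    t=((c-o)@R(N))/(v@R(N));d=o+t*v-c;return np.degrees(np.arctan2(d@R(YS),d@R(XP))),np.hypot(d@R(YS),d@R(XP))
def f(p):""",1)
i=s.index("    def ang(uv,h)");s=s[:i]+"    for h in (14,18,20): print(h,ang(p,G(199,228),h),ang(p,G(48,181),h),ang(p,G(135,82),h))\n"
s=s.replace("0,0,109],loss","0,0,109,128,78],loss")
open('fit.py','w').write(s)
E
python3 fit.py
```

```text
[622.24  28.14   7.22 124.35  72.75  -5.64   8.83 108.91 124.17  77.63]
[-0.5 -0.4 -0.8 -0.6  0.7 -0.9 -1.1 -0.5 -1.2 -0.7 -0.4  0.1 -1.9  0.3
  0.2 -0.  -0.5  0.3 -0.1  0.  -0.6 -2.4 -0.4 -1.2  0.2  1.2  1.2  0.1
 -1.2  0.8 -0.1  2.2  0.7  1.7 -1.  -0.1  3.1 -1.5 -1.  -0.8  3.9 -0.7
 -0.3 -0.9 -0.1]
neck [586.  -55.1 179.9]
nut [580.2 -55.8 191.3]
knob [563.9 -57.9 223.5]
14 (np.float64(138.74537129226698), np.float64(1.59430867336746)) (np.float64(74.61913785661437), np.float64(47.600984516472614)) (np.float64(15.874998647040098), np.float64(37.005158244805216))
18 (np.float64(-65.13635360100815), np.float64(0.6274893837383009)) (np.float64(72.34322166297241), np.float64(45.8899456097651)) (np.float64(12.910220661183748), np.float64(37.556503007919794))
20 (np.float64(-54.19964324082667), np.float64(1.701033829822586)) (np.float64(71.14140383552), np.float64(45.0631136080798)) (np.float64(11.462140437918679), np.float64(37.869034770463315))
```

The needle's visible 46 mm length includes a dial stroke behind it. The needle is at about 72° and the marker at about 13°, so the turn needed is roughly 59°. The knob is at (564,-58,223) with the bar at a world yaw of about 17°. I'll approach it.

```bash
python3 -m crank '[[[0,0,0],-5.4,0],[[0,0,0],-5.4,0],[[0.033,0.019,0.02],0,0],[[0.033,0.019,0.02],0,0],[[0,0,0.02],0,0]]'
python3 -m crank '[[[0,0,0],0,0]]'
```

```text
t: 2.15
tool_pos: [564.3, -57.6, 310.2]
eef_rot: [-179.7, -0.3, 19.4]
force: [-0.8, -0.3, -2.6]
finger_gap: 85.4
t: 2.23
tool_pos: [563.9, -58.1, 306.7]
eef_rot: [-179.6, -0.0, 19.6]
force: [-0.5, 0.5, -1.1]
finger_gap: 85.4
```

```bash
python3 -m crank '[[[-0.001,0,0.022],2.5,0],[[0,0,0.022],0,0],[[0,0,0.02],0,0],[[0,0,0],0,0]]'; python3 -m crank '[[[0,0,0],0,120],[[0,0,0],0,160],[[0,0,0],0,200],[[0,0,0],0,255],[[0,0,0],0,255]]'
python3 -m crank '[[[0,0,0],0,255],[[0,0,0],0,255],[[0,0,0],0,255]]'
```

```text
t: 2.57
tool_pos: [562.6, -59.3, 243.2]
eef_rot: [-179.6, -0.1, 17.6]
force: [-0.8, 1.0, -1.2]
finger_gap: 85.4
t: 2.98
tool_pos: [563.4, -59.9, 249.4]
eef_rot: [-179.7, -0.4, 17.9]
force: [0.4, 0.3, -0.2]
finger_gap: 25.4
t: 3.23
tool_pos: [562.8, -57.4, 250.3]
eef_rot: [-179.5, -0.4, 18.0]
force: [1.8, -1.1, -11.0]
finger_gap: 14.7
```

```bash
python3 -m crank '[[[0,0,0],0,150],[[0,0,0],0,150],[[0,0,0.008],-0.5,150],[[0,0,0],0,150]]'; python3 -m crank '[[[0,0,0],0,255],[[0,0,0],0,255],[[0,0,0],0,255],[[0,0,0],0,255]]'
python3 - <<'E'
from h import *
s=state();print(s['t'],s['tool_pos'],s['eef_rot'],s['force'],s['torque'],s['finger_gap'])
im=get_image('wrist');cv2.imwrite('pics/w2.png',cv2.resize(im[:,:,::-1],(800,600),interpolation=cv2.INTER_CUBIC))
E
```

```text
t: 3.57
tool_pos: [563.2, -57.5, 242.5]
eef_rot: [-179.6, -0.5, 18.6]
force: [-0.8, -0.5, -0.7]
finger_gap: 34.8
t: 3.9
tool_pos: [563.2, -57.5, 242.4]
eef_rot: [-179.6, -0.5, 18.6]
force: [-0.2, 1.1, -1.0]
finger_gap: 14.9
3.9 [563.19370353 -57.5084975  242.44111343] [-179.55318808   -0.46699889   18.55745863] [-0.2161265   1.10593832 -0.99271444] [-0.37801315 -0.12435063 -0.34415698] 14.935249368521086
```

View pics/w2.png

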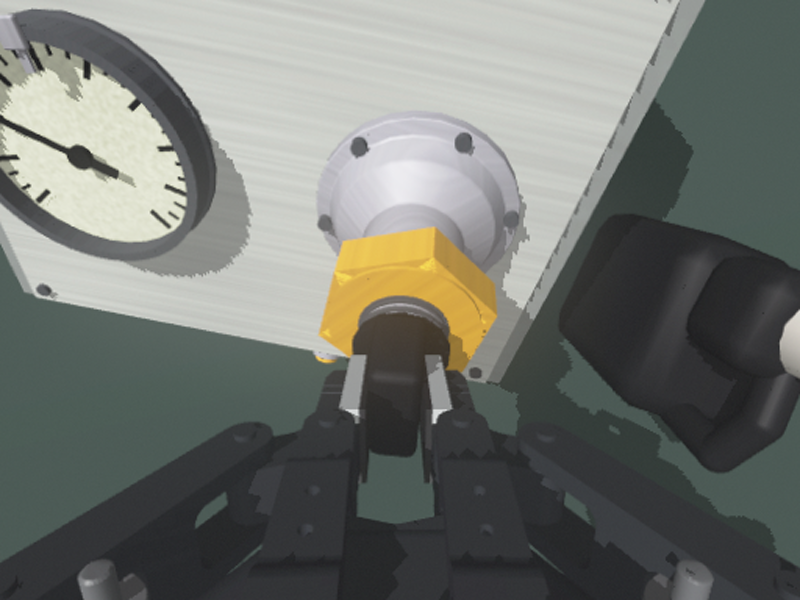

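The picture shows the bar held between the pads, tips clear of the nut, with the needle still left of the marker. Now I'll turn clockwise.

```bash
python3 -m crank '[[[0,0,0],6,255],[[0,0,0],6,255],[[0,0,0],6,255],[[0,0,0],6,255],[[0,0,0],0,255]]'; python3 -m crank '[[[0,0,0],6,255],[[0,0,0],6,255],[[0,0,0],6,255],[[0,0,0],0,255]]'
python3 - <<'E'
from h import *
s=state();print(s['t'],s['tool_pos'],s['eef_rot'],s['force'],s['torque'],s['finger_gap'])
E
```

```text
t: 4.37
tool_pos: [562.6, -57.6, 243.0]
eef_rot: [-179.4, -0.2, -6.4]
force: [0.7, -3.4, -4.4]
finger_gap: 14.9
t: 4.7
tool_pos: [562.2, -57.5, 243.6]
eef_rot: [-179.3, 0.1, -24.2]
force: [0.8, -5.1, -3.3]
finger_gap: 14.6
4.7 [562.21138785 -57.49620566 243.60371142] [-1.79330488e+02  6.38390510e-02 -2.42127591e+01] [ 0.7649533  -5.10463592 -3.30542132] [ 0.82436688 -0.42938771  0.7981699 ] 14.585678537566697
```

```bash
python3 -m crank '[[[0,0,0],6,255],[[0,0,0],6,255],[[0,0,0],5,255],[[0,0,0],0,255]]'
python3 - <<'E'
from h import *
s=state();print(s['t'],s['tool_pos'],s['eef_rot'],s['force'],s['torque'],s['finger_gap'])
a=get_image('wrist')[:,:,::-1];b=get_image('top')[140:260,170:330,::-1];c=get_image('scene')[130:250,160:320,::-1]
r=lambda i:cv2.resize(i,(400,300),interpolation=cv2.INTER_CUBIC)
cv2.imwrite('pics/w3.png',np.vstack([np.hstack([r(a),r(b)]),np.hstack([r(c),0*r(c)])]))
E
```

```text
t: 5.03
tool_pos: [561.7, -57.1, 244.5]
eef_rot: [-179.4, 0.3, -40.4]
force: [-3.1, -2.3, 3.9]
finger_gap: 15.0
5.0333 [561.67204239 -57.13283665 244.52488355] [-179.35382071    0.33156459  -40.39303762] [-3.12649778 -2.29032834  3.933631  ] [0.70490026 0.27010103 0.58326594] 14.953776887082025
```

View pics/w3.png

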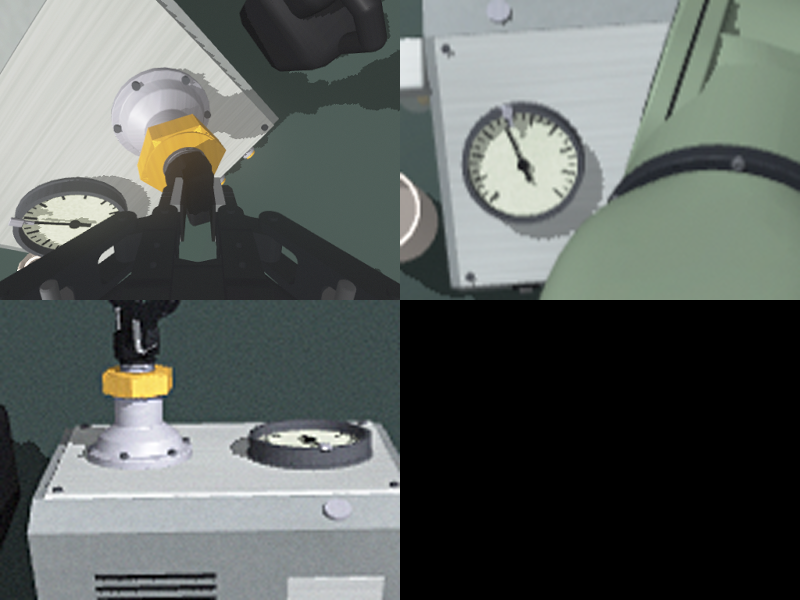

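In the top view the hub is at (523,163), the needle tip at (505,120) and the marker at (508,112), so about 5–6° remain. I'll turn 5° more and zoom in.

```bash
python3 -m crank '[[[0,0,0],5,255],[[0,0,0],0,255]]'
python3 - <<'E'
from h import *
import pickle
s=state();print(s['t'],s['tool_pos'],s['eef_rot'],s['finger_gap'])
p=np.load('p.npy')
c=calibration('wrist');a=get_image('wrist')[:,:,::-1];t=get_image('top')[:,:,::-1];T=calibration('top')
pickle.dump((c,a,T,t),open('pics/w4.pkl','wb'))
a=a[210:345,0:180]; b=t[185:226,198:253]
cv2.imwrite('pics/w4.png',np.hstack([cv2.resize(a,(800//2,600//2),interpolation=cv2.INTER_CUBIC),cv2.resize(b,(400,300),interpolation=cv2.INTER_CUBIC)]))
E
```

```text
t: 5.35
tool_pos: [561.8, -57.0, 244.5]
eef_rot: [-179.3, 0.4, -44.4]
force: [-0.6, -4.1, -1.1]
finger_gap: 14.4
5.35 [561.79649175 -56.95620893 244.53695387] [-179.33719252    0.39826929  -44.43551428] 14.429338176958684
```

View pics/w4.png

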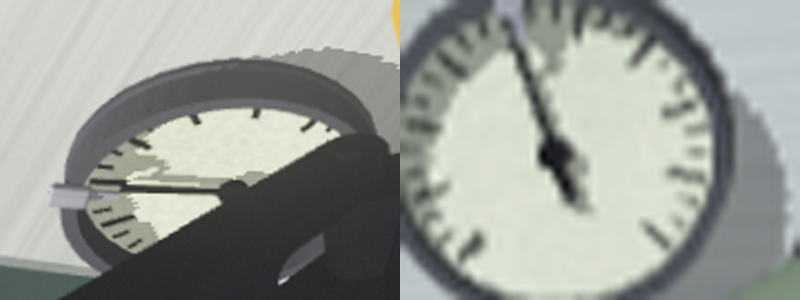

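Both views put the needle almost on the tab: in the top crop the hub is at (556,155), the needle tip at (514,38) and the tab at (508,10). I'll release and put the wrist camera at the gauge's own y for a reading without parallax.

```bash
python3 -m crank '[[[0,0,0],0,200],[[0,0,0],0,100],[[0,0,0],0,0],[[0,0,-0.005],0,0],[[0,0,-0.035],0,0]]'; python3 -m crank '[[[0,0,-0.04],-7,0],[[0,0,-0.03],-7,0],[[0,0,-0.01],-7,0],[[0,0,0],-7,0],[[0,0,0],-7,0]]'
python3 -m crank '[[[0,0,0],-7,0],[[0,0,0],-5,0],[[-0.013,-0.038,0],0,0],[[-0.013,-0.038,0],0,0],[[-0.013,-0.038,0],0,0]]'
python3 -m crank '[[[-0.013,-0.038,0],0,0],[[0,0,0],0,0],[[0,0,0],0,0]]'
cat > g.py <<'E'
from h import *
import sys
# rectify the gauge: 500x500, 5 px/mm, XP up, station left = left
def rect(c,im,p,gs,gy,h):
    C=st2w(p,np.array([-130,gy,70])+XP*gs+N*h)[0]; R=lambda d:st2w([0,0,p[2]],d)[0]
    i,j=np.mgrid[0:500,0:500]; a=(250-j)/4.;b=(250-i)/4.
    P=C+a.reshape(-1,1)*R(np.array([0,1,0]))+b.reshape(-1,1)*R(XP)
    uv=proj(c,P).astype(np.float32).reshape(500,500,2)
    return cv2.remap(im,uv[...,0],uv[...,1],cv2.INTER_CUBIC)
if __name__=='__main__':
    n=sys.argv[1]; s=state();print(s['t'],s['tool_pos'],s['eef_rot'])
    c=calibration('wrist');im=get_image('wrist')[:,:,::-1].copy();p=np.load('p.npy')
    np.save(f'pics/{n}.npy',im)
    r=rect(c,im,p,p[8],p[9],18); cv2.imwrite(f'pics/{n}r.png',r)
    cv2.imwrite(f'pics/{n}.png',np.hstack([r[:430],cv2.resize(im,(300,225))[:430] if 0 else np.pad(cv2.resize(im,(300,225)),((0,205),(0,0),(0,0)))]))
E
python3 g.py w5
```

```text
t: 5.87
tool_pos: [560.1, -57.3, 281.1]
eef_rot: [-179.6, 0.7, -43.4]
force: [-0.2, -0.1, -0.3]
finger_gap: 66.1
t: 6.28
tool_pos: [560.6, -59.2, 372.5]
eef_rot: [-179.5, -0.1, -7.5]
force: [-0.2, 0.6, -0.8]
finger_gap: 85.3
t: 6.7
tool_pos: [511.3, 45.0, 374.5]
eef_rot: [-179.8, -0.3, 5.0]
force: [1.2, 0.6, 0.4]
finger_gap: 85.3
t: 6.95
tool_pos: [490.9, 90.3, 376.1]
eef_rot: [-179.7, -0.3, 5.7]
force: [0.6, -0.4, 0.1]
finger_gap: 85.3
6.95 [490.85350234  90.32890225 376.07712761] [-179.6859868    -0.33338514    5.74121249]
```

View pics/w5.png

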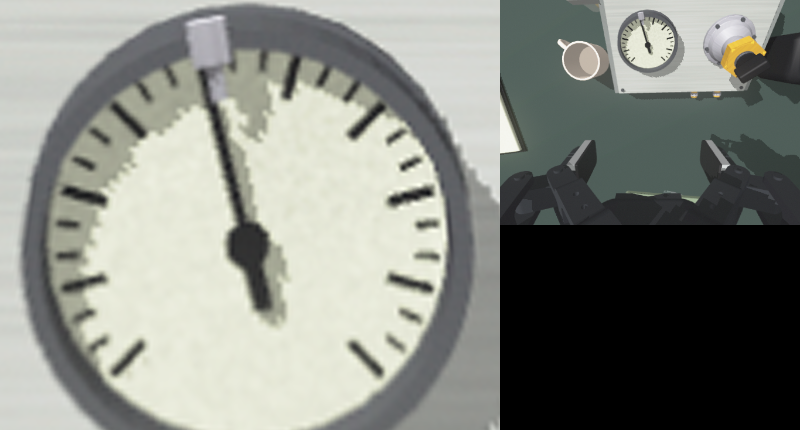

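In the rectified dial (4 px/mm) the hub is at (247,245), the needle crosses about (206,75), and the tab runs from (207,20) to its inner end at about (217,97). The needle looks roughly 2° short, so I'll measure it numerically.

```bash
python3 - <<'E'
from h import *
c=calibration('wrist');p=np.load('p.npy');C=np.linalg.inv(np.array(c['camera_from_world']))[:3,3]
g=st2w(p,np.array([-130,p[9],70])+XP*p[8]+N*18)[0];R=lambda d:st2w([0,0,p[2]],d)[0]
d=C-g;print('cam rel slopes up,left',d@R(XP)/(d@R(N)),d@R(np.array([0,1,0]))/(d@R(N)))
r=cv2.imread('pics/w5r.png').astype(int);g=r.sum(2)/3
pts=[]
for y in list(range(115,215,8)):
    x=np.arange(195,270);w=np.clip(90-g[y,195:270],0,None)
    if w.sum()>0: pts.append((w@x/w.sum(),y))
pts=np.array(pts);k=np.polyfit(pts[:,1],pts[:,0],1);print('needle slope deg',np.degrees(np.arctan(k[0])),'x at 245',np.polyval(k,245),'x at 97',np.polyval(k,97))
m=(g[215:275,215:280]<70);m=cv2.erode(m.astype(np.uint8),np.ones((17,17)));yy,xx=np.nonzero(m);print('hub',xx.mean()+215,yy.mean()+215)
for y in range(20,106,4):
    row=r[y,180:240];b=(row[:,0]-row[:,2]>8)&(row.sum(1)>330);x=np.nonzero(b)[0]+180
    dk=np.nonzero(g[y,180:240]<75)[0]+180
    print(y,(x.min(),x.max(),len(x)) if len(x) else None,(dk.min(),dk.max()) if len(dk) else None)
z=cv2.resize(cv2.imread('pics/w5r.png')[10:130,170:270],None,fx=5,fy=5,interpolation=cv2.INTER_CUBIC);cv2.imwrite('pics/w5z.png',z)
E
```

```text
cam rel slopes up,left 0.42993931006471414 -0.005201291823895631
needle slope deg 14.341717065248478 x at 245 248.0511464008269 x at 97 210.21163795436266
hub 247.97260273972603 245.0958904109589
20 None None
24 None None
28 None None
32 None None
36 None None
40 None None
44 None None
48 None None
52 None None
56 None None
60 None None
64 None None
68 None None
72 None (np.int64(199), np.int64(205))
76 None (np.int64(201), np.int64(206))
80 None (np.int64(202), np.int64(206))
84 None (np.int64(202), np.int64(206))
88 None (np.int64(204), np.int64(207))
92 None (np.int64(204), np.int64(207))
96 None (np.int64(206), np.int64(208))
100 None (np.int64(206), np.int64(209))
104 None (np.int64(207), np.int64(213))
```

View pics/w5z.png

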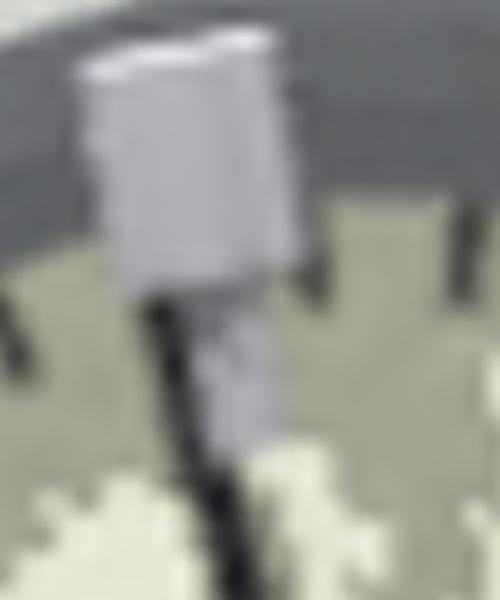

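The tab's centre line is at about 11° and the needle at about 14.3°, so the knob needs about 3.3° more clockwise. I'll regrip and nudge it.

```bash
python3 -m crank '[[[0.014,0.0383,0],0,0],[[0.014,0.0383,0],0,0],[[0.014,0.0383,0],0,0],[[0.014,0.0383,0],0,0],[[0,0,0],0,0]]'; python3 -m crank '[[[0,0,0.02],7,0],[[0,0,0.02],7,0],[[0,0,0.02],7,0],[[0,0,0.01],7,0],[[0,0,0],7,0]]'; python3 -m crank '[[[0,0,0],7,0],[[0,0,0],7,0],[[0,0,0],0,0]]'
```

```text
t: 7.42
tool_pos: [564.7, -63.1, 375.9]
eef_rot: [-179.7, -0.4, 6.1]
force: [-1.8, -0.7, -0.7]
finger_gap: 85.3
t: 7.83
tool_pos: [566.0, -73.9, 302.7]
eef_rot: [-179.7, -0.3, -29.6]
force: [-0.6, 0.6, 1.0]
finger_gap: 85.1
t: 8.08
tool_pos: [565.8, -77.5, 301.6]
eef_rot: [-179.8, -0.2, -44.3]
force: [0.7, 0.3, -0.5]
finger_gap: 85.7
```

```bash
python3 -m crank '[[[-0.0172,-0.0118,0],0,0],[[0,0,0],0,0],[[0,0,0.029],0,0],[[0,0,0.028],0,0],[[0,0,0],0,0]]'; python3 - <<'E'
from h import *
s=state();print(s['tool_pos'],s['eef_rot'])
E
```

```text
t: 8.5
tool_pos: [562.8, -60.3, 244.1]
eef_rot: [-179.8, -0.4, -43.3]
force: [-1.3, 0.4, -1.6]
finger_gap: 85.8
[562.77719903 -60.25899337 244.05038468] [-179.75319336   -0.36799131  -43.26663441]
```

```bash
python3 -m crank '[[[-0.003,-0.0016,0],1.1,0],[[0,0,0],0,150],[[0,0,0],0,150],[[0,0,0],0,150],[[0,0,0],0,150]]';python3 -m crank '[[[0,0,0],0,255],[[0,0,0],0,255],[[0,0,0],0,255]]'
```

```text
t: 8.92
tool_pos: [562.8, -58.6, 248.4]
eef_rot: [-179.6, -0.5, -44.2]
force: [0.6, 0.3, -0.8]
finger_gap: 38.6
t: 9.17
tool_pos: [562.7, -59.0, 249.6]
eef_rot: [-179.6, -0.6, -44.1]
force: [2.1, 0.2, -8.1]
finger_gap: 16.5
```

```bash
python3 -m crank '[[[0,0,0],0,255],[[0,0,0],3.6,255],[[0,0,0],0,255],[[0,0,0],0,255]]';python3 - <<'E'
from h import *
s=state();print(s['tool_pos'],s['eef_rot'],s['torque'],s['finger_gap'])
T=calibration('top');t=get_image('top')[:,:,::-1].copy();np.save('pics/t6.npy',t)
from g import rect
p=np.load('p.npy');import pickle
_,_,_,t0=pickle.load(open('pics/w4.pkl','rb'))
for n,im in (('before',t0),('now',t)):
    r=rect(T,im,p,p[8],p[9],18);g=r.mean(2);
    # dark pixel principal axis within 30 mm of hub
    yy,xx=np.mgrid[0:500,0:500]
    m0=(g<70)&(np.hypot(xx-248,yy-246)<115);w=np.where(m0,90-g,0);cx,cy=(w*xx).sum()/w.sum(),(w*yy).sum()/w.sum()
    C=np.cov(np.c_[xx[m0],yy[m0]].T,aweights=w[m0]);v=np.linalg.eigh(C)[1][:,1];print(n,cx,cy,np.degrees(np.arctan(v[0]/v[1])))
E
```

```text
t: 9.5
tool_pos: [562.8, -59.1, 249.3]
eef_rot: [-179.6, -0.5, -47.7]
force: [-1.6, -1.8, -1.2]
finger_gap: 16.5
[562.78735392 -59.07202525 249.33235811] [-179.60345366   -0.5468665   -47.71827513] [0.10607099 0.00440425 0.11915787] 16.470125330436808
before 248.04841356860234 250.20670257901506 14.081354402640684
now 247.83293214201476 249.30697726042982 9.42306637240851
```

```bash
python3 -m crank '[[[0,0,0],0,200],[[0,0,0],0,100],[[0,0,0],0,0],[[0,0,-0.005],0,0],[[0,0,-0.035],0,0]]'; python3 -m crank '[[[0,0,-0.04],-7,0],[[0,0,-0.03],-7,0],[[0,0,-0.01],-7,0],[[0,0,0],-7,0],[[0,0,0],-7,0]]'
python3 -m crank '[[[0,0,0],-7,0],[[0,0,0],-7,0],[[0,0,0],-3,0],[[-0.013,-0.038,0],0,0],[[-0.013,-0.038,0],0,0]]'
python3 -m crank '[[[-0.013,-0.038,0],0,0],[[-0.013,-0.038,0],0,0],[[0,0,0],0,0],[[0,0,0],0,0]]'
python3 g.py w6
cat > nd.py <<'E'
from h import *
import sys
r=cv2.imread(f'pics/{sys.argv[1]}r.png').astype(int);g=r.mean(2)
m=(g[215:275,215:280]<70).astype(np.uint8);m=cv2.erode(m,np.ones((17,17)));yy,xx=np.nonzero(m);h=(xx.mean()+215,yy.mean()+215)
pts=[]
for y in range(125,215,4):
    x=np.arange(195,270);w=np.clip(90-g[y,195:270],0,None)
    if w.sum()>0: pts.append((w@x/w.sum(),y))
pts=np.array(pts);k=np.polyfit(pts[:,1],pts[:,0],1);print('hub',h,'needle',np.degrees(np.arctan(k[0])),'hub offs',np.polyval(k,h[1])-h[0],'rms',np.std(pts[:,0]-np.polyval(k,pts[:,1])))
cv2.imwrite(f'pics/{sys.argv[1]}z.png',cv2.resize(cv2.imread(f'pics/{sys.argv[1]}r.png')[10:160,150:290],None,fx=4,fy=4,interpolation=cv2.INTER_CUBIC))
E
python3 nd.py w5;python3 nd.py w6
```

```text
t: 9.97
tool_pos: [561.0, -58.3, 286.1]
eef_rot: [-179.9, -0.2, -47.5]
force: [0.4, 1.1, -0.7]
finger_gap: 66.5
t: 10.38
tool_pos: [560.7, -58.7, 378.7]
eef_rot: [179.9, -0.8, -11.8]
force: [0.6, -0.3, -0.3]
finger_gap: 85.5
t: 10.8
tool_pos: [527.4, 8.3, 380.6]
eef_rot: [179.4, -1.0, 5.7]
force: [0.7, 0.9, 0.2]
finger_gap: 85.4
t: 11.13
tool_pos: [489.0, 90.1, 381.6]
eef_rot: [179.5, -1.1, 6.2]
force: [-0.5, -1.2, -0.0]
finger_gap: 84.9
11.1333 [489.01826384  90.10402423 381.62894531] [179.5099648   -1.09603358   6.16585547]
hub (np.float64(247.97260273972603), np.float64(245.0958904109589)) needle 14.34877045566035 hub offs 0.055044023403979736 rms 0.2509552756136226
hub (np.float64(247.92363636363638), np.float64(244.5818181818182)) needle 9.554966109969705 hub offs -0.23140160376516405 rms 0.2380922380682908
```

View pics/w6z.png

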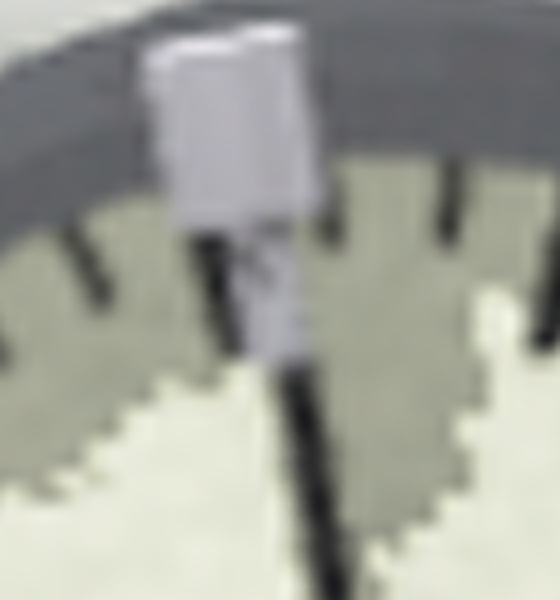

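The needle now emerges directly from under the tab's inner end, at (297,370) in the zoom against a tab centre of (280,358). The black stroke beside the tab is a dial mark. With the tab's height allowed for, the difference is about 0.8°, so the setting is good. Next is the nut at about (580,-56,192).

```bash
python3 -m crank '[[[0.015,0.031,0],0,0],[[0.015,0.031,0],0,0],[[0.015,0.031,0],0,0],[[0.015,0.031,0],0,0],[[0.015,0.031,0],0,0]]'; python3 -m crank '[[[0,0,0.03],5.2,0],[[0,0,0.03],0,0],[[0,0,0],0,0]]'
```

```text
t: 11.6
tool_pos: [582.7, -58.7, 386.5]
eef_rot: [179.7, -1.2, 6.6]
force: [0.6, 0.8, 0.9]
finger_gap: 85.4
t: 11.85
tool_pos: [588.0, -71.8, 325.7]
eef_rot: [179.5, -1.6, 0.5]
force: [-0.4, -0.1, -1.1]
finger_gap: 85.2
```

```bash
python3 -m crank '[[[-0.008,-0.0155,0],0,0],[[0,0,0],0,0],[[0,0,0.03],0,0],[[0,0,0.02],0,0],[[0,0,0],0,0]]'
```

```text
t: 12.27
tool_pos: [582.2, -60.2, 279.6]
eef_rot: [179.4, -1.8, 0.4]
force: [0.1, -0.1, 0.2]
finger_gap: 85.4
```

```bash
python3 -m crank '[[[-0.002,-0.004,0],0,0],[[0,0,0],0,0],[[0,0,0.025],0,0],[[0,0,0.025],0,0],[[0,0,0.018],0,0]]'; python3 -m crank '[[[0,0,0],0,0],[[0,0,0],0,40],[[0,0,0],0,60]]'
```

```text
t: 12.68
tool_pos: [586.1, -57.6, 220.9]
eef_rot: [179.3, -2.6, 0.4]
force: [0.5, 0.9, -0.4]
finger_gap: 85.7
t: 12.93
tool_pos: [586.5, -57.7, 222.5]
eef_rot: [179.3, -2.6, 0.4]
force: [-0.0, -0.3, 0.2]
finger_gap: 65.8
```

```bash
python3 -m crank '[[[-0.0065,-0.0015,0],0,60],[[0,0,0.01],0,60],[[0,0,0.007],0,60],[[0,0,0],0,60]]'; python3 - <<'E'
from h import *
s=state();print(s['t'],s['tool_pos'],s['eef_rot'],s['force'],s['finger_gap'])
a=get_image('wrist')[:,:,::-1];b=get_image('scene')[100:220,150:310,::-1]
cv2.imwrite('pics/w7.png',np.hstack([cv2.resize(a,(480,360)),cv2.resize(b,(320,240),interpolation=cv2.INTER_CUBIC)[:,:].copy() if 0 else np.pad(cv2.resize(b,(320,240),interpolation=cv2.INTER_CUBIC),((0,120),(0,0),(0,0)))]))
E
```

```text
t: 13.27
tool_pos: [581.4, -56.3, 208.2]
eef_rot: [179.3, -2.9, 0.4]
force: [0.0, -0.2, 0.8]
finger_gap: 65.5
13.2667 [581.39316307 -56.29749158 208.24404081] [179.32995569  -2.88590712   0.42702029] [ 0.0344166  -0.2121913   0.84454234] 65.49506383631811
```

View pics/w7.png

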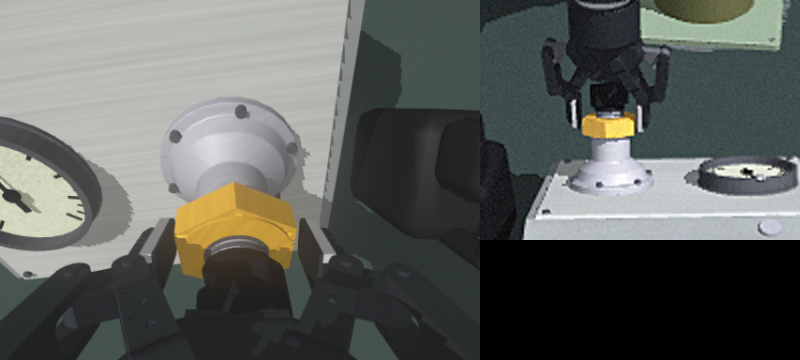

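The wrist view shows the open pads either side of the nut, square to its flats and centred at column 236. The scene view shows the tips reaching about mid-nut. I'll go slightly lower and grip. That is 12 pictures, so everything after this is numeric.

```bash
python3 -m crank '[[[0,0,0.005],0,60],[[0,0,0],0,255],[[0,0,0],0,255],[[0,0,0],0,255],[[0,0,0],0,255]]'; python3 -m crank '[[[0,0,0],6,255],[[0,0,0],6,255],[[0,0,0],0,255]]'; python3 - <<'E'
from h import *
s=state();print(s['force'],s['torque'],s['finger_gap'])
E
```

```text
t: 13.78
tool_pos: [582.1, -55.3, 204.4]
eef_rot: [179.4, -2.9, 0.5]
force: [0.1, 0.3, 2.0]
finger_gap: 56.9
t: 14.03
tool_pos: [582.2, -55.6, 204.2]
eef_rot: [-179.9, -3.0, -12.0]
force: [-1.1, -4.1, 0.5]
finger_gap: 56.7
[-1.05172334 -4.07022184  0.5344743 ] [ 1.7943111  -0.16369022  1.1443343 ] 56.66653364276716
```

```bash
python3 -m crank '[[[0,0,0.0003],6,255],[[0,0,0.0003],6,255],[[0,0,0.0003],6,255],[[0,0,0],0,255]]'; python3 -m crank '[[[0,0,0.0003],6,255],[[0,0,0.0003],6,255],[[0,0,0.0003],5,255],[[0,0,0],0,255]]'; python3 - <<'E'
from h import *
s=state();print(s['force'],s['torque'],s['finger_gap'])
E
```

```text
t: 14.37
tool_pos: [582.3, -56.6, 204.1]
eef_rot: [-178.9, -2.9, -30.7]
force: [-1.7, -0.4, -1.2]
finger_gap: 56.8
t: 14.7
tool_pos: [582.3, -57.7, 203.6]
eef_rot: [-178.1, -2.5, -48.3]
force: [-2.3, 0.5, 6.1]
finger_gap: 57.1
[-2.26282378  0.49753722  6.08652132] [0.41548271 0.32132255 0.20368115] 57.122341127994765
```

```bash
python3 -m crank '[[[0,0,0],0,0],[[0,0,0],0,0],[[0,0,0],0,0],[[0,0,0],0,0]]'; python3 -m crank '[[[0,0,0],-7,0],[[0,0,0],-7,0],[[0,0,0],-7,0],[[0,0,0],-7,0],[[0,0,0],-7,0]]'; python3 -m crank '[[[0,0,0],-7,0],[[0,0,0],-7,0],[[0,0,0],-7,0],[[0,0,0],-4,0],[[0,0,0],0,0]]'
```

```text
t: 15.03
tool_pos: [582.4, -57.6, 203.1]
eef_rot: [-178.2, -2.5, -48.0]
force: [-0.7, 0.5, 0.6]
finger_gap: 85.3
t: 15.45
tool_pos: [582.7, -57.0, 202.9]
eef_rot: [-180.0, -3.1, -12.1]
force: [-0.3, 0.8, 0.1]
finger_gap: 85.3
t: 15.87
tool_pos: [583.0, -57.3, 203.0]
eef_rot: [178.7, -2.9, 14.1]
force: [-0.3, -0.3, -0.6]
finger_gap: 85.6
```

```bash
python3 -m crank '[[[-0.001,-0.001,0],0,60],[[0,0,0],0,255],[[0,0,0],0,255],[[0,0,0],0,255],[[0,0,0],0,255]]'; python3 -m crank '[[[0,0,0.0002],6,255],[[0,0,0.0002],6,255],[[0,0,0.0002],6,255],[[0,0,0.0002],6,255],[[0,0,0],0,255]]';  python3 - <<'E'
from h import *
s=state();print(s['force'],s['torque'],s['finger_gap'])
E
python3 -m crank '[[[0,0,0.0002],6,255],[[0,0,0.0002],6,255],[[0,0,0.0002],6,255],[[0,0,0],0,255]]';  python3 -m crank '[[[0,0,0.0002],6,255],[[0,0,0.0002],6,255],[[0,0,0.0002],6,255],[[0,0,0],0,255]]'; python3 - <<'E'
from h import *
s=state();print(s['force'],s['torque'],s['finger_gap'])
E
```

```text
t: 16.28
tool_pos: [581.5, -54.7, 203.7]
eef_rot: [178.8, -2.9, 13.6]
force: [2.0, -2.9, -3.7]
finger_gap: 56.7
t: 16.7
tool_pos: [581.9, -55.3, 203.1]
eef_rot: [-179.8, -3.2, -11.8]
force: [-1.5, -4.9, -1.8]
finger_gap: 56.8
[-1.4728711  -4.85704356 -1.77072931] [ 1.97646495 -0.19383045  1.37365731] 56.755129159005385
t: 17.03
tool_pos: [581.9, -56.0, 203.5]
eef_rot: [-178.8, -3.1, -31.0]
force: [-0.3, -2.9, -3.0]
finger_gap: 56.6
t: 17.37
tool_pos: [582.1, -56.8, 203.0]
eef_rot: [-177.9, -2.6, -49.6]
force: [-0.1, -1.2, -1.1]
finger_gap: 56.7
[-0.14425629 -1.15323889 -1.06118467] [ 0.35186233 -0.24642897  0.30521474] 56.67127794034584
```

```bash
python3 -m crank '[[[0,0,0],0,0],[[0,0,0],0,0],[[0,0,0],0,0],[[0,0,0],0,0]]'; python3 -m crank '[[[0,0,0],-7,0],[[0,0,0],-7,0],[[0,0,0],-7,0],[[0,0,0],-7,0],[[0,0,0],-7,0]]'; python3 -m crank '[[[0,0,0],-7,0],[[0,0,0],-7,0],[[0,0,0],-7,0],[[0,0,0],-4,0],[[0,0,0],0,0]]'
python3 -m crank '[[[0,0,0],0,60],[[0,0,0],0,255],[[0,0,0],0,255],[[0,0,0],0,255],[[0,0,0],0,255]]'; python3 -m crank '[[[0,0,0.0002],6,255],[[0,0,0.0002],6,255],[[0,0,0.0002],6,255],[[0,0,0.0002],0,255]]';  python3 - <<'E'
from h import *
s=state();print(s['force'],s['torque'],s['finger_gap'])
E
```

```text
t: 17.7
tool_pos: [582.1, -56.2, 202.8]
eef_rot: [-177.9, -2.6, -49.2]
force: [0.6, -0.4, 0.8]
finger_gap: 85.7
t: 18.12
tool_pos: [582.5, -55.3, 203.1]
eef_rot: [-179.8, -3.4, -13.2]
force: [0.4, -0.3, -0.5]
finger_gap: 85.6
t: 18.53
tool_pos: [582.9, -55.3, 203.9]
eef_rot: [178.7, -3.2, 13.0]
force: [0.1, -0.0, 0.1]
finger_gap: 85.6
t: 18.95
tool_pos: [582.7, -54.3, 204.8]
eef_rot: [178.8, -3.3, 12.5]
force: [1.7, -2.7, -3.6]
finger_gap: 56.7
t: 19.28
tool_pos: [583.2, -55.2, 204.2]
eef_rot: [179.9, -3.6, -6.5]
force: [-1.2, -3.6, 3.1]
finger_gap: 56.7
[-1.20020759 -3.59458558  3.13741232] [1.23373069 0.00451703 0.91544978] 56.73120924081615
```

```bash
for i in 1; do :; done
q(){ python3 -c "
from plant import *
s=state();print(s['torque'].round(2) if hasattr(s['torque'],'round') else s['torque'],round(s['finger_gap'],1))"; }
python3 -m crank '[[[0,0,0.0002],6,255],[[0,0,0.0002],6,255],[[0,0,0],0,255]]';q; python3 -m crank '[[[0,0,0.0002],6,255],[[0,0,0.0002],6,255],[[0,0,0],0,255]]';q;python3 -m crank '[[[0,0,0.0002],6,255],[[0,0,0.0002],6,255],[[0,0,0.0002],5,255],[[0,0,0],0,255]]';q
```

```text
t: 19.53
tool_pos: [583.2, -55.8, 204.2]
eef_rot: [-179.3, -3.6, -19.3]
force: [-3.3, -2.6, 1.3]
finger_gap: 56.6
[1.27 0.07 0.74] 56.6
t: 19.78
tool_pos: [582.3, -55.8, 204.7]
eef_rot: [-178.6, -3.2, -32.1]
force: [0.0, 0.8, 4.2]
finger_gap: 56.5
[-0.58  0.94 -0.45] 56.5
t: 20.12
tool_pos: [588.0, -61.5, 205.7]
eef_rot: [-177.5, -3.8, -49.9]
force: [-2.1, 5.3, -2.4]
finger_gap: 56.7
[0.43 1.25 0.08] 56.7
```

```bash
cat > tn.py <<'E'
from h import *
from g import rect
def needle(t):
    p=np.load('p.npy');r=rect(calibration('top'),t,p,p[8],p[9],18);g=r.mean(2)
    yy,xx=np.mgrid[0:500,0:500]
    m0=(g<70)&(np.hypot(xx-248,yy-246)<115);w=np.where(m0,90-g,0)
    v=np.linalg.eigh(np.cov(np.c_[xx[m0],yy[m0]].T,aweights=w[m0]))[1][:,1];return np.degrees(np.arctan(v[0]/v[1])),m0.sum()
if __name__=='__main__':
    print('needle top',needle(get_image('top')[:,:,::-1].copy()),'ref',needle(np.load('pics/t6.npy')))
    # nut: yellow region in scene picture, corner columns
    im=get_image('scene');cv2.imwrite('pics/s_now.png',im[:,:,::-1])
    m=(im[...,0].astype(int)-im[...,2]>80)&(im[...,0]>120);m[:,:170]=0;m[:,260:]=0;m[:120]=0;m[190:]=0
    y,x=np.nonzero(m);print('yellow x',x.min(),x.max(),'y',y.min(),y.max(),'cen',x.mean(),y.mean(),len(x))
E
python3 tn.py; python3 - <<'E'
from h import *
im=cv2.imread('pics/scene0.png')[:,:,::-1]
m=(im[...,0].astype(int)-im[...,2]>80)&(im[...,0]>120);m[:,:170]=0;m[:,260:]=0;m[:120]=0;m[190:]=0
y,x=np.nonzero(m);print('start yellow x',x.min(),x.max(),'y',y.min(),y.max(),'cen',x.mean(),y.mean())
E
```

```text
needle top (np.float64(9.433861469743396), np.int64(2101)) ref (np.float64(9.42306637240851), np.int64(2084))
yellow x 201 229 y 158 169 cen 212.02439024390245 164.3048780487805 164
start yellow x 201 228 y 156 168 cen 214.5221843003413 162.67576791808872
```

The knob setting is undisturbed: the top-view needle angle is 9.43 against 9.42 before. The tool slid about 8 mm along the flats, so I'll recentre and take another stroke.

```bash
q(){ python3 -c "
from plant import *
s=state();print(s['torque'].round(2),round(s['finger_gap'],1))"; }
python3 -m crank '[[[0,0,0],0,0],[[0,0,0],0,0],[[0,0,0],0,0],[[-0.008,0.001,0.001],0,0],[[0,0,0],0,0]]'; python3 -m crank '[[[0,0,0],-7,0],[[0,0,0],-7,0],[[0,0,0],-7,0],[[0,0,0],-7,0],[[0,0,0],-7,0]]'; python3 -m crank '[[[0,0,0],-7,0],[[0,0,0],-7,0],[[0,0,0],-7,0],[[0,0,0],-3,0],[[0,0,0],0,0]]'
```

```text
t: 20.63
tool_pos: [581.9, -55.1, 203.8]
eef_rot: [-177.5, -3.8, -49.6]
force: [0.4, 1.0, 0.9]
finger_gap: 85.3
t: 21.05
tool_pos: [582.9, -54.8, 204.9]
eef_rot: [179.8, -4.6, -13.8]
force: [0.2, -0.2, -0.2]
finger_gap: 85.4
t: 21.47
tool_pos: [584.1, -55.9, 206.3]
eef_rot: [177.9, -4.2, 11.3]
force: [-0.0, -0.2, -0.4]
finger_gap: 85.5
```

```bash
q(){ python3 -c "
from plant import *
s=state();print(s['torque'].round(2),round(s['finger_gap'],1))"; }
python3 -m crank '[[[-0.002,0,0.005],0,0],[[0,0,0],0,60],[[0,0,0],0,255],[[0,0,0],0,255],[[0,0,0],0,255]]'; python3 -m crank '[[[0,0,0],0,255],[[0,0,0],0,255]]';q; python3 -m crank '[[[0,0,0],5,255],[[0,0,0],5,255],[[0,0,0],0,255]]';q;python3 -m crank '[[[0,0,0],5,255],[[0,0,0],5,255],[[0,0,0],0,255]]';q
```

```text
t: 21.88
tool_pos: [582.2, -54.5, 202.3]
eef_rot: [178.1, -4.2, 10.8]
force: [2.3, -3.1, -6.7]
finger_gap: 63.5
t: 22.05
tool_pos: [582.2, -54.6, 202.2]
eef_rot: [178.1, -4.2, 10.7]
force: [-0.8, -1.7, 2.0]
finger_gap: 63.4
[0.18 0.18 0.31] 63.4
t: 22.3
tool_pos: [584.3, -55.0, 202.5]
eef_rot: [178.8, -4.8, 0.3]
force: [0.2, -1.7, 0.1]
finger_gap: 63.4
[-0.26 -0.12  0.63] 63.4
t: 22.55
tool_pos: [590.0, -58.0, 204.5]
eef_rot: [179.5, -5.8, -10.3]
force: [-8.5, 3.8, -2.1]
finger_gap: 58.5
[1.47 1.69 0.32] 58.5
```

The 63 mm gap on closing, together with the fingers slipping off, suggests the nut already reached its stop with a flat at a tool yaw of about -34. I'll check by regripping there.

```bash
q(){ python3 -c "
from plant import *
s=state();print(s['torque'].round(2),round(s['finger_gap'],1))"; }
python3 -m crank '[[[0,0,0],0,0],[[0,0,0],0,0],[[0,0,0],0,0],[[0,0,0],0,0]]'; python3 -m crank '[[[-0.008,-0.001,0],5,0],[[0,0,0],5,0],[[0,0,0],5,0],[[0,0,0],4,0],[[0,0,0],0,0]]';python3 tn.py
```

```text
t: 22.88
tool_pos: [589.9, -57.5, 204.2]
eef_rot: [179.5, -5.8, -10.3]
force: [-0.7, -0.3, 1.0]
finger_gap: 85.5
t: 23.3
tool_pos: [581.3, -54.7, 203.1]
eef_rot: [-178.5, -5.5, -30.2]
force: [0.1, -0.0, 0.4]
finger_gap: 84.9
needle top (np.float64(9.429534128509355), np.int64(2105)) ref (np.float64(9.42306637240851), np.int64(2084))
yellow x 201 226 y 157 170 cen 213.5390625 164.3828125 256
```

Setting still unchanged. I'll close at yaw -30.

```bash
q(){ python3 -c "
from plant import *
s=state();print(s['torque'].round(2),round(s['finger_gap'],1))"; }
python3 -m crank '[[[0,0,0],0,60],[[0,0,0],0,255],[[0,0,0],0,255],[[0,0,0],0,255],[[0,0,0],0,255]]';q; python3 -m crank '[[[0,0,0],3,255],[[0,0,0],0,255],[[0,0,0],0,255]]';q;python3 -m crank '[[[0,0,0],3,255],[[0,0,0],0,255],[[0,0,0],0,255]]';q
```

```text
t: 23.82
tool_pos: [580.8, -55.3, 204.4]
eef_rot: [-178.5, -5.5, -29.4]
force: [3.8, 0.9, -6.5]
finger_gap: 57.6
[-0.1  -0.1  -0.15] 57.6
t: 24.07
tool_pos: [580.9, -55.1, 204.3]
eef_rot: [-178.3, -5.5, -31.9]
force: [-0.7, -0.3, 2.9]
finger_gap: 57.6
[-0.55  0.41  1.75] 57.6
t: 24.32
tool_pos: [579.0, -54.0, 204.4]
eef_rot: [-178.2, -5.1, -34.5]
force: [6.3, -1.5, -0.6]
finger_gap: 57.6
[-0.95 -0.62  0.07] 57.6
```

```bash
q(){ python3 -c "
from plant import *
s=state();print(s['torque'].round(2),round(s['finger_gap'],1))"; }
python3 -m crank '[[[0,0,0],0,0],[[0,0,0],0,0],[[0,0,0],0,0],[[0.002,-0.001,0],3,0],[[0,0,0],2,0]]'; python3 -m crank '[[[0,0,0],0,60],[[0,0,0],0,255],[[0,0,0],0,255],[[0,0,0],0,255],[[0,0,0],0,255]]';q; python3 -m crank '[[[0,0,0],0,255],[[0,0,0],0,255],[[0,0,0],0,255]]';q
```

```text
t: 24.73
tool_pos: [581.4, -54.7, 204.6]
eef_rot: [-177.7, -4.9, -39.6]
force: [0.5, 0.4, 0.1]
finger_gap: 85.8
t: 25.15
tool_pos: [581.2, -54.8, 206.7]
eef_rot: [-177.7, -5.0, -39.4]
force: [3.7, 0.2, -7.5]
finger_gap: 58.1
[-0.8   0.32  0.2 ] 58.1
t: 25.4
tool_pos: [581.2, -54.8, 206.6]
eef_rot: [-177.7, -5.0, -39.2]
force: [1.1, 0.7, 3.8]
finger_gap: 58.6
[-0.5   0.61  0.05] 58.6
```

```bash
q(){ python3 -c "
from plant import *
s=state();print(s['torque'].round(2),round(s['finger_gap'],1))"; }
python3 -m crank '[[[0,0,0],0,0],[[0,0,0],0,0],[[0,0,0],0,0],[[0,0,0.002],4,0],[[0,0,0.001],3,0]]'; python3 -m crank '[[[0,0,0],0,60],[[0,0,0],0,255],[[0,0,0],0,255],[[0,0,0],0,255],[[0,0,0],0,255]]';q; python3 -m crank '[[[0,0,0],0,255],[[0,0,0],0,255],[[0,0,0],0,255]]';q
```

```text
t: 25.82
tool_pos: [581.4, -55.0, 203.5]
eef_rot: [-177.0, -4.7, -46.4]
force: [0.8, 0.7, -0.2]
finger_gap: 85.3
t: 26.23
tool_pos: [581.6, -54.6, 206.7]
eef_rot: [-176.9, -4.8, -46.0]
force: [3.0, 2.6, -3.0]
finger_gap: 57.8
[-1.36  1.25 -0.19] 57.8
t: 26.48
tool_pos: [581.6, -54.6, 206.8]
eef_rot: [-177.0, -4.8, -45.7]
force: [3.6, 1.9, 2.7]
finger_gap: 58.1
[-1.04  1.15 -0.52] 58.1
```

The nut aligned again at -46, so those readings conflict. I'll open and measure the nut directly from a wrist image with a silhouette fit.

```bash
python3 -m crank '[[[0,0,0],0,0],[[0,0,0],0,0],[[0,0,0],0,0],[[0,0,0],0,0]]'
cat > nut.py <<'E'
from h import *
import pickle,sys
from scipy.optimize import minimize
p=np.load('p.npy')
def hexp(h,a,r=33.5):
    out=[]
    for hh in (h-10,h+10):
        for k in range(6):
            t=np.radians(a+60*k); out.append(np.array([-130,-78,70])+XP*p[3]+N*hh+r*(np.cos(t)*XP+np.sin(t)*np.array([0,1,0])))
    return st2w(p,np.array(out))
def mask(im): # rgb
    im=im.astype(int);m=((im[...,0]-im[...,2]>60)&(im[...,0]>90)).astype(np.uint8)
    n,l,s,_=cv2.connectedComponentsWithStats(m);return (l==1+np.argmax(s[1:,4])).astype(np.uint8)
def fit(c,im):
    m=mask(im);y,x=np.nonzero(m);S=4
    x0,y0=x.min()-15,y.min()-15;y1=int(y.min()+0.6*(y.max()-y.min()))
    M=cv2.resize(m[y0:y1,x0:x.max()+15],None,fx=S,fy=S,interpolation=cv2.INTER_LINEAR)
    M=(cv2.GaussianBlur(cv2.resize(m[y0:y1,x0:x.max()+15].astype(np.float32),None,fx=S,fy=S,interpolation=cv2.INTER_CUBIC),(0,0),2)>.5)
    def cost(q):
        pts=proj(c,hexp(q[0],q[1]))+[q[2],q[3]]
        hull=cv2.convexHull(((pts-[x0,y0]+.5)*S*16).astype(np.int32));R=np.zeros(M.shape,np.uint8);cv2.fillConvexPoly(R,hull,1,shift=4)
        return (R.astype(bool)^M).sum()/S/S+ .5*(q[2]**2+q[3]**2)
    best=[]
    for a in range(-30,30,5):
        r=minimize(cost,[71,a,0,0],method='Nelder-Mead',options=dict(initial_simplex=[[71,a,0,0],[74,a,0,0],[71,a+5,0,0],[71,a,2,0],[71,a,0,2]],maxiter=200));best.append((round(r.fun,1),*np.round(r.x,2)))
    best.sort();return best[:3],(x.min(),x.max(),y.min(),y.max())
if __name__=='__main__':
    print('start',fit(pickle.load(open('pics/w1.pkl','rb')),np.load('pics/w1.npy')))
    c=calibration('wrist');im=get_image('wrist');n=sys.argv[1];np.save(f'pics/{n}.npy',im);pickle.dump(c,open(f'pics/{n}.pkl','wb'));print('now',fit(c,im))
E
python3 nut.py n1
```

```text
t: 26.82
tool_pos: [581.6, -54.7, 206.6]
eef_rot: [-177.0, -4.8, -45.6]
force: [0.2, 0.0, -0.1]
finger_gap: 85.4
start ([(np.float64(553.4), np.float64(71.54), np.float64(-5.3), np.float64(-0.58), np.float64(1.19)), (np.float64(553.4), np.float64(71.68), np.float64(-5.02), np.float64(-0.53), np.float64(1.1)), (np.float64(553.6), np.float64(72.69), np.float64(-5.31), np.float64(-0.64), np.float64(0.71))], (np.int64(248), np.int64(317), np.int64(36), np.int64(113)))
now ([(np.float64(1474.6), np.float64(66.49), np.float64(-30.08), np.float64(2.11), np.float64(6.16)), (np.float64(1474.7), np.float64(66.51), np.float64(29.92), np.float64(2.1), np.float64(6.14)), (np.float64(1475.1), np.float64(66.59), np.float64(-29.75), np.float64(2.06), np.float64(6.05))], (np.int64(187), np.int64(321), np.int64(193), np.int64(311)))
```

```bash
python3 - <<'E'
s=open('nut.py').read()
s=s.replace("    n,l,s,_=","    n,l,s,_=").replace("return (l==1+np.argmax(s[1:,4])).astype(np.uint8)","q=(l==1+np.argmax(s[1:,4])).astype(np.uint8);o=np.zeros_like(q);y,x=np.nonzero(q);cv2.fillConvexPoly(o,cv2.convexHull(np.c_[x,y].astype(np.int32)),1);return o")
s=s.replace("0.6*(","FR*(").replace("p=np.load('p.npy')","p=np.load('p.npy');FR=.5",1)
s=s.replace("    c=calibration('wrist')","    if sys.argv[1]=='x': [print(f,fit(pickle.load(open('pics/n1.pkl','rb')),np.load('pics/n1.npy'))[0]) for f in (.4,.5,.6,.7) if globals().__setitem__('FR',f) is None];sys.exit()\n    c=calibration('wrist')")
open('nut.py','w').write(s)
E
python3 nut.py x
```

```text
start ([(np.float64(17.0), np.float64(75.06), np.float64(-4.9), np.float64(-0.72), np.float64(-0.38)), (np.float64(17.0), np.float64(75.17), np.float64(-4.91), np.float64(-0.69), np.float64(-0.43)), (np.float64(17.1), np.float64(74.81), np.float64(-4.94), np.float64(-0.74), np.float64(-0.28))], (np.int64(248), np.int64(317), np.int64(36), np.int64(113)))
0.4 [(np.float64(47.9), np.float64(68.12), np.float64(-29.79), np.float64(1.11), np.float64(3.65)), (np.float64(49.7), np.float64(68.26), np.float64(30.24), np.float64(1.07), np.float64(3.53)), (np.float64(50.3), np.float64(67.94), np.float64(30.24), np.float64(1.3), np.float64(3.82))]
0.5 [(np.float64(56.2), np.float64(67.46), np.float64(30.27), np.float64(1.5), np.float64(4.27)), (np.float64(57.0), np.float64(67.41), np.float64(-29.79), np.float64(1.53), np.float64(4.28)), (np.float64(57.4), np.float64(67.39), np.float64(30.06), np.float64(1.53), np.float64(4.46))]
0.6 [(np.float64(75.8), np.float64(67.43), np.float64(-29.91), np.float64(1.46), np.float64(4.39)), (np.float64(76.5), np.float64(67.42), np.float64(30.17), np.float64(1.42), np.float64(4.36)), (np.float64(76.6), np.float64(67.5), np.float64(29.91), np.float64(1.41), np.float64(4.21))]
0.7 [(np.float64(141.7), np.float64(67.11), np.float64(30.28), np.float64(1.63), np.float64(4.59)), (np.float64(142.8), np.float64(67.27), np.float64(30.3), np.float64(1.53), np.float64(4.46)), (np.float64(143.4), np.float64(67.34), np.float64(-30.06), np.float64(1.42), np.float64(4.35))]
```

The silhouette fit on the first image gives a nut corner angle of -5°. The current fit gives -30° (mod 60), even though the pads last closed at -46, so the nut is refusing to turn further, as at a stop. I'll confirm with one aligned grip, a firm clockwise turn, and a re-measure.

```bash
q(){ python3 -c "
from plant import *
s=state();print(s['torque'].round(2),round(s['finger_gap'],1))"; }
python3 -m crank '[[[0,0,0.003],-6,0],[[0,0,0],-6,0],[[0,0,0],-6,0],[[0,0,0],0,0]]'; python3 -m crank '[[[0,0,0],0,60],[[0,0,0],0,255],[[0,0,0],0,255],[[0,0,0],0,255],[[0,0,0],0,255]]';q; python3 -m crank '[[[0,0,0],4,255],[[0,0,0],0,255]]';q; python3 -m crank '[[[0,0,0],3,255],[[0,0,0],0,255]]';q; python3 -m crank '[[[0,0,0],0,0],[[0,0,0],0,0],[[0,0,0],0,0],[[0,0,0],0,0]]';python3 nut.py n2; python3 tn.py
```

```text
t: 27.2
tool_pos: [581.9, -54.7, 203.6]
eef_rot: [-178.7, -5.5, -26.7]
force: [0.4, -0.1, -0.7]
finger_gap: 85.2
t: 27.62
tool_pos: [581.4, -55.6, 204.7]
eef_rot: [-178.7, -5.5, -27.5]
force: [2.5, -0.7, -5.6]
finger_gap: 56.9
[-0.48 -0.1   0.63] 56.9
t: 27.78
tool_pos: [580.1, -54.7, 204.5]
eef_rot: [-178.4, -5.2, -31.6]
force: [-2.1, -2.3, 8.1]
finger_gap: 57.1
[-1.07  0.78  1.83] 57.1
t: 27.95
tool_pos: [578.7, -53.7, 204.5]
eef_rot: [-178.2, -5.0, -34.6]
force: [-1.3, -1.8, 6.2]
finger_gap: 57.5
[-1.14  0.71  1.36] 57.5
t: 28.28
tool_pos: [578.8, -53.4, 204.3]
eef_rot: [-178.2, -5.0, -34.8]
force: [0.2, 1.4, -0.5]
finger_gap: 85.5
start ([(np.float64(17.0), np.float64(75.06), np.float64(-4.9), np.float64(-0.72), np.float64(-0.38)), (np.float64(17.0), np.float64(75.17), np.float64(-4.91), np.float64(-0.69), np.float64(-0.43)), (np.float64(17.1), np.float64(74.81), np.float64(-4.94), np.float64(-0.74), np.float64(-0.28))], (np.int64(248), np.int64(317), np.int64(36), np.int64(113)))
now ([(np.float64(72.1), np.float64(68.53), np.float64(-30.07), np.float64(0.26), np.float64(3.25)), (np.float64(72.1), np.float64(68.58), np.float64(30.13), np.float64(0.31), np.float64(3.26)), (np.float64(72.2), np.float64(68.7), np.float64(-29.91), np.float64(0.29), np.float64(3.13))], (np.int64(185), np.int64(316), np.int64(184), np.int64(303)))
needle top (np.float64(9.42945485469214), np.int64(2108)) ref (np.float64(9.42306637240851), np.int64(2084))
yellow x 201 225 y 157 170 cen 213.18548387096774 164.41129032258064 248
```

Stop confirmed: aligned grip with a 56.9 mm gap, torque up to 1.8 N m, and the nut angle unchanged at -30°. The needle hasn't moved. I'll retreat upward and hand in.

```bash
python3 -m crank '[[[0,0,-0.015],0,0],[[0,0,-0.03],0,0],[[0,0,-0.04],0,0],[[0,0,-0.04],0,0],[[0,0,0],0,0]]'; python3 -m crank '[[[0,0,0],0,0],[[0,0,0],0,0]]'; python3 tn.py; python3 - <<'E'
from plant import *
print(state()['force']); print(hand_in())
E
```

```text
t: 28.85
tool_pos: [566.5, -50.9, 332.3]
eef_rot: [-178.4, -4.8, -34.9]
force: [0.5, 0.4, 0.3]
finger_gap: 85.5
t: 29.02
tool_pos: [566.8, -50.8, 334.0]
eef_rot: [-178.3, -4.9, -34.9]
force: [1.1, -0.2, -0.1]
finger_gap: 85.4
needle top (np.float64(9.461362861405314), np.int64(2101)) ref (np.float64(9.42306637240851), np.int64(2084))
yellow x 201 229 y 157 170 cen 215.05479452054794 164.14383561643837 292
[ 0.01999563 -0.27036725  0.04173311]
the job is handed in; nothing more can be done
None
```

The job is handed in at about 29 s, with the needle on the marker tab and the jam nut hard against the neck. I did nothing to the jug or the mug, but I did not measure their positions again at the end.

- **Knob:** I turned it about 63° clockwise in two grips, the second a small correction of about 4.8°. The last close view showed the needle under the tab's inner end, about 0.8° (0.015 rad) past the tab's centre. The reading is good to about 1°.
- **Jam nut:** I ran it down about 145° in several strokes until it stopped. On the last firm turn the torque rose to about 1.8 N m and the nut's angle stayed at -30°, which I take as the stop.
- **Setting kept:** The top-view needle angle was 9.42° before I touched the nut and 9.46° at the end.
- **Disagreements:** Some finger-gap readings after the nut stopped (58 mm with the fingers out of line) suggested it was still turning, because the fingers had slid along the flats. The image fit and the torque settled it. The fitted nut height of about 68.5 mm is a little under the 70 mm expected at the stop, which is within that fit's error.

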